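# Sweep clay offcuts into the reclaim well and hold the sprung slide open

## Task

With the paddle, not with your fingers, sweep all four dry clay offcuts along the board into the drop well while its slide is still shut, and stand the paddle upright on the board again. Then pull the yellow sprung handle out until it is in line with the red clips, so that the offcuts drop into the tub, and keep holding it there: the job finishes with the handle still held at the mark. Leave the cup, the pot and the jar where they are.

Things in the scene. Friction and masses are not known exactly. Their poses are not given: they have to be found in the camera images.
- station: Wooden clay-reclaim station fixed to the table, 176 mm wide (x), 510 mm long (y), turned up to 0.25 rad. Origin on the table top under the centre of the drop well; x across, y along the board away from the well, z up. On the other side of the well two aluminium guide rails run to y = -238 mm, at x = +-77 to 89 mm, tops 90 mm above the table.
- board (a point): Middle of the sweeping board's pale wooden top, 124 mm above the table, at station x = 0, y = 146 mm; axes as the station's. The top spans station y = 30 to 262 mm and is 150 mm wide between side kerbs 20 mm high and 8 mm thick, with a like kerb at its far end. Towards -y it ends in a plain edge, without lip, at the drop well.
- well (a point): Centre of the drop well's mouth at board height (station 0, 0, 124 mm). The opening spans station x = -75 to 75, y = -30 to 30 mm; its other three sides are walls 8 mm thick that rise 20 mm above the board. Its floor is the steel slide, upper face 80 mm above the table, 44 mm below the board.
- tub (a point): Middle of the floor of the black tub under the well, part of the station: station x = 0, y = 10 mm, 5 mm above the table. The tub is 170 mm (x) by 140 mm (y), walls 5 mm thick, rim 60 mm above the table. What falls through the well lands in it.
- slide (a joint): How far the steel slide is pulled out, in m: 0 shut, at most 0.125; it moves in the station's -y direction. A return spring shuts it when let go: about 4.2 N at 0, rising 0.07 N per mm (about 10 N at 80 mm), damped. Its inner edge lies at station y = 33 mm when shut, so the well is clear once it is out about 63 mm.
- handle: Yellow upright plate on the slide: 40 mm wide (its x), 14 mm thick (its y, the pulling line), from 80 to 190 mm above the table, white line along its top. Origin on its centre planes, 168 mm above the table: pinch it there from above across the 14 mm. Slide shut: at station x = 0, y = -88 mm, 43 mm clear of the well's end wall. Axes parallel to the station's.
- mark: The mark: two red clips, one on each guide rail, 16 x 12 x 22 mm, 168 mm apart; they do not move. Origin midway between them, 90 mm above the table, axes as the station's. The handle is at the mark when its centre plane lies on the line joining the clips' centres (same station y): 68 to 98 mm of travel from shut.
- paddle: Sweeping paddle standing on the board's end away from the well: wooden head 120 mm (its x) x 28 mm (its y) x 26 mm high, with an upright green grip in the middle, 36 mm (x) x 22 mm (y), from 25 to 93 mm above the underside. Origin at the centre of the underside, z up. About 160 g. Its x lies about across the board (within 0.14 rad).
- offcut0: Hard dry clay offcut, rigid: block 32 x 26 x 22 mm, darker grey. Origin at its centre. 20 to 45 g. Starts on the board between the paddle and the well.
- offcut1: Hard dry clay offcut, rigid: block 26 x 28 x 20 mm, lighter grey. Origin at its centre. 20 to 45 g. Starts on the board between the paddle and the well.
- offcut2: Hard dry clay offcut, rigid: six-sided stub about 32 mm across, 22 mm thick, darker grey. Origin at its centre. 20 to 45 g. Starts on the board between the paddle and the well.
- offcut3: Hard dry clay offcut, rigid: block 34 x 22 x 22 mm, lighter grey. Origin at its centre. 20 to 45 g. Starts on the board between the paddle and the well.
- cup: Bystander: white cup, 64 mm across, 65 mm high, origin under its centre. Leave alone.
- pot: Bystander: grey coil pot, 96 mm across, 62 mm high, origin under its centre. Leave alone.
- jar: Bystander: closed terracotta-coloured jar with white lid, 60 mm across, 80 mm high, origin under its centre. Leave alone.
There are look-alikes about, which are no part of the job. Of the things like the paddle, leave any that is blue or purple; of the rest the smaller one is meant.

How it is judged:
On the way, in this order (a step that is already met when the one before it is completed fails the run):
1. all four offcuts lie within the drop well (the topmost may lie on others), the slide shut (x of offcut0 in the frame of station between -0.08 and 0.08 m and y of offcut0 in the frame of station between -0.035 and 0.031 m and z of offcut0 in the frame of station between 0.07 and 0.146 m and x of offcut1 in the frame of station between -0.08 and 0.08 m and y of offcut1 in the frame of station between -0.035 and 0.031 m and z of offcut1 in the frame of station between 0.07 and 0.146 m and x of offcut2 in the frame of station between -0.08 and 0.08 m and y of offcut2 in the frame of station between -0.035 and 0.031 m and z of offcut2 in the frame of station between 0.07 and 0.146 m and x of offcut3 in the frame of station between -0.08 and 0.08 m and y of offcut3 in the frame of station between -0.035 and 0.031 m and z of offcut3 in the frame of station between 0.07 and 0.146 m and value of joint slide below 0.01 m), for 0.2 s.
2. the paddle stands on the board, let go, and the handle is pulled to the red clips and held there (angle between paddle's own z axis and vertical below 0.12 rad and z of paddle in the frame of station between 0.118 and 0.132 m and y of paddle in the frame of station between 0.03 and 0.26 m and x of paddle in the frame of station between -0.075 and 0.075 m and contact force between the fingers and paddle below 0.1 N and contact force between paddle and handle below 0.1 N and y of handle in the frame of mark between -0.006 and 0.006 m and contact force between the fingers and handle above 2 N), for 0.3 s.
At the end, for the whole second after the job is handed in: Fingers still hold the handle (over 2 N), at rest within 6 mm of the red clips' line; all four offcuts in the tub (below 60 mm); the paddle upright on the board, touched by neither fingers nor handle; cup, pot and jar within 20 mm of their starts (all of step 2 and x of offcut0 in the frame of station between -0.085 and 0.085 m and y of offcut0 in the frame of station between -0.065 and 0.085 m and z of each of offcut0, offcut1, offcut2, offcut3 in the frame of station below 0.06 m and x of offcut1 in the frame of station between -0.085 and 0.085 m and y of offcut1 in the frame of station between -0.065 and 0.085 m and x of offcut2 in the frame of station between -0.085 and 0.085 m and y of offcut2 in the frame of station between -0.065 and 0.085 m and x of offcut3 in the frame of station between -0.085 and 0.085 m and y of offcut3 in the frame of station between -0.065 and 0.085 m and velocity of joint slide between -0.01 and 0.01 m/s and distance of each of cup, pot, jar from where it was at the start of the episode below 0.02 m); the arm keeps its last pose, push and grip.
It fails at once if an offcut is touched by the robot itself instead of the paddle (contact force between any of the fingers, the arm and offcut0 above 0.5 N or contact force between any of the fingers, the arm and offcut1 above 0.5 N or contact force between any of the fingers, the arm and offcut2 above 0.5 N or contact force between any of the fingers, the arm and offcut3 above 0.5 N).
It fails at once if the cup, the pot or the jar is moved by more than 20 mm or tipped over (distance of any of cup, pot, jar from where it was at the start of the episode above 0.02 m or angle between any of cup, pot, jar's own z axis and vertical above 0.4 rad).
It also fails if it takes over 48 s, if anything falls off the work surface, if the arm or the gripper's body presses on something with over 40 N, if the wrist force passes 120 N, or if a joint passes its speed limit or range.

## Robot

A 6-joint arm with a two-finger parallel gripper is mounted at the origin on the work surface. World frame = base frame: x ahead of the robot, y to its left, z up, the work surface at z = 0. Lengths are in m, angles in rad, forces in N, time in s.
With the tool pointing down it reaches from about 0.4 to 0.825 m from the base axis. Payload 7 kg.
Tool frame: the origin (TCP) lies at the very end of the fingers, on their centre line; the grasp point (between the pads) lies 19 mm behind it; z points along the fingers, y is the line along which they close (so a half turn about z gives the same grasp; the last joint's range is limited). The gripper opens to 85 mm and grips with 20 to 120 N. Pads are 22 mm wide; open, the fingers measure 114 mm over their backs; the gripper's body (76 mm by 85 mm) begins 54 mm behind the grasp point. The pads swing forward as they close: fully open they stand 13 mm farther back than shut.
Start: joints at [-1.015, 0.359, 0.012, 0, -1.224, -0.288], TCP at [0.179, -0.651, 0.231] pointing down, gripper open.
Joint ranges: [-3.07, 3.07], [-1.43, 2.12], [-1.02, 1.25], [-3.03, 1.67], [-3.05, -0], [-3.03, 3.03]. Speed limits (rad/s): [2.39, 2.39, 3.01, 3.14, 3.14, 3.14].

## Interface

Orientations are given as a 3x3 rotation matrix whose columns are the frame's x, y, z axes.
In Python, from cell import manip gives the robot as it stands. The module is installed in compiled form; this text tells all that it offers.
- The arm moves only by the shell command python3 -m creep 'ROWS'. ROWS is JSON, a list of rows, each a list of 7 numbers: the opening, from 0 (shut) to 1 (fully open), then the shift along the tool's x, y, z in m, then the turn, a rotation vector about the tool's x, y, z in rad. In form: [[gripper, tx, ty, tz, rx, ry, rz], ...]. A call has 1 to 5 rows; each row is the pose to reach, as a shift and turn from the pose commanded when the call began, along the tool's axes at that moment; what a row does not reach only later rows make up. A row lasts 1/8 s, in which the tool goes at most 62.5 mm and 10.7 degrees, less where a joint would pass 70% of its speed; a pose out of reach is approached as far as the arm can. A call with a gripper value outside its range is refused whole. The fingers move at their own pace and stop on an object; the grip force is fixed at half the most. Time passes only in rows, so rows that repeat a pose let the fingers close. It gives the time, the measured TCP pose, the force, the opening and the grip force at its end, in the units of the state.
- manip.read_state(): the state, without advancing time (a new reading comes with each control period).
- manip.snapshot(name): name is "scene" or "top" or "wrist"; returns a dict with "pixels" (384x512x3 uint8, blue, green, red), "depth" (384x512 float32, m along the optical axis (not along the pixel's ray), 0 where there is no reading), "fx", "fy", "cx", "cy" (pixels), "world_from_camera" (4x4, takes a point from camera to world coordinates). Camera axes: x right, y down, z forward; pixel columns grow to the right and rows downward; lengths in m; the calibration is good to about 2 mm. A picture is of the moment at which its call begins.
- manip.job_done(): hands the job in; it is judged then, once.
The state is a dict: "clock": time; "qpos": joint angles; "dq": joint speeds; "effort": joint torques, N m; "position": TCP position; "tool_rot": TCP orientation; "ft_force": force on the tool from outside, world axes, zero at the start; "torque": the same for the moment, N m; "finger_gap": opening from 0.0 (shut) to 1.0 (fully open); "gripper_force": force on a finger pad.
Only numpy, scipy, OpenCV 4.12 (cv2) and the standard library are available. Lean on these libraries where they do the work, as an engineer would, in place of code of your own. Each camera call takes 0.05 s, during which the arm holds its last target. There are 200 camera calls.

## Working session

There is one attempt and no reset: what is moved stays moved. The work goes in short steps, Python scripts to look and compute and a shell command to move; the robot and the scene stay as the last step left them, time stands still between calls to the robot, and variables do not carry over. Pictures are saved under pics/ and viewed, at most 10 in all, crops included, and the job is handed in when it is done.

```bash
mkdir -p pics
cat > h.py <<'E'
import numpy as np, cv2
from cell import manip
def snap(n,save=None):
    s=manip.snapshot(n); 
    if save: cv2.imwrite('pics/'+save,s['pixels'])
    return s
def cloud(s):
    d=s['depth']; v,u=np.mgrid[:d.shape[0],:d.shape[1]]
    P=np.stack([(u-s['cx'])/s['fx']*d,(v-s['cy'])/s['fy']*d,d],-1)
    T=s['world_from_camera']; W=P@T[:3,:3].T+T[:3,3]; W[d==0]=np.nan
    return W
E
python3 - <<'E'
from h import *
a=snap('scene');b=snap('top')
np.save('scene.npy',a,allow_pickle=True);np.save('top.npy',b,allow_pickle=True)
im=np.vstack([a['pixels'],b['pixels']]);im=cv2.resize(np.hstack([a['pixels'],b['pixels']]),(800,300))
cv2.imwrite('pics/a.png',cv2.resize(a['pixels'],(800,600)));cv2.imwrite('pics/b.png',cv2.resize(b['pixels'],(800,600)))
s=manip.read_state();print(s)
for c in(a,b):print(c['world_from_camera'].round(3),c['fx'])
E
```

```text
{'clock': 0.1, 'qpos': array([-1.01490683e+00,  3.59337818e-01,  1.11497922e-02, -3.38680221e-04,
       -1.22407032e+00, -2.88115138e-01]), 'dq': array([-1.42782541e-03, -1.37264611e-03,  2.74110418e-03,  7.36287462e-04,
       -1.08526026e-03, -1.79225196e-05]), 'effort': array([-2.76798950e-03, -5.84767056e+01,  2.94107902e+01,  6.95462957e+00,
       -3.19250626e-03, -5.80707706e-06]), 'position': array([ 0.17847889, -0.65053488,  0.23043704]), 'tool_rot': array([[-9.64392636e-01, -2.64474180e-01, -5.00932685e-04],
       [-2.64474632e-01,  9.64391612e-01,  1.40995777e-03],
       [ 1.10197854e-04,  1.49223688e-03, -9.99998881e-01]]), 'ft_force': array([0.06409067, 0.49144111, 0.25330829]), 'torque': array([-0.00671009,  0.02698994, -0.00444068]), 'gripper_force': 0.0, 'finger_gap': 1.0012814810729644}
[[-0.856  0.418 -0.303  0.864]
 [ 0.516  0.71  -0.478  0.459]
 [ 0.016 -0.566 -0.824  1.031]
 [ 0.     0.     0.     1.   ]] 445.9242041387707
[[ 0.006 -0.997  0.077  0.455]
 [-0.999 -0.003  0.032 -0.089]
 [-0.032 -0.077 -0.997  1.247]
 [ 0.     0.     0.     1.   ]] 437.85055189348736
```

View pics/a.png

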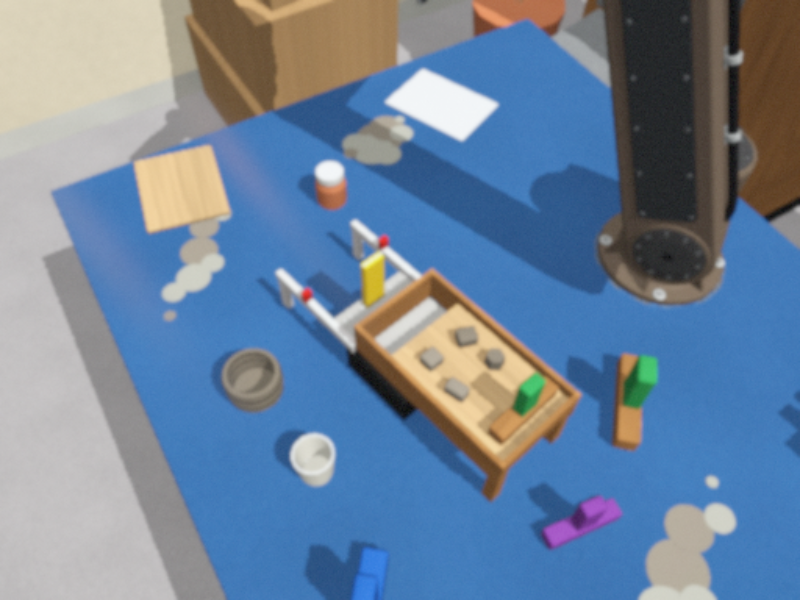

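View pics/b.png

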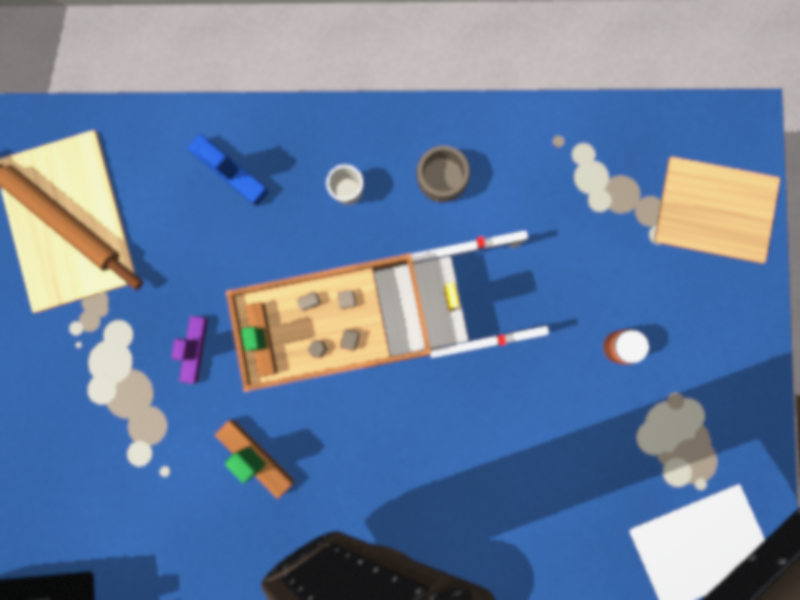

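Candidates for the paddle, in top-view pixels (800x600): orange/green on the board at (255,338), larger orange/green on the table at (250,458), purple at (190,350) and blue at (228,168). The one on the board looks smaller; I'll measure both and take a crop.

```bash
cat > m.py <<'E'
from h import *
S={n:np.load(n+'.npy',allow_pickle=True).item() for n in('scene','top')}
def comps(s,lo,hi,minA=15):
    m=cv2.inRange(cv2.cvtColor(s['pixels'],cv2.COLOR_BGR2HSV),lo,hi)
    n,l,st,c=cv2.connectedComponentsWithStats(m)
    return [(l==i,c[i],st[i]) for i in range(1,n) if st[i,4]>=minA]
if __name__=='__main__':
  for n,s in S.items():
    W=cloud(s)
    for nm,lo,hi in [('red',(172,150,90),(180,255,255)),('red',(0,190,120),(5,255,255)),('yel',(22,150,100),(32,255,255)),('grn',(55,120,50),(80,255,255))]:
        for m,c,st in comps(s,lo,hi):
            w=W[m]; w=w[~np.isnan(w[:,0])]
            zt=np.nanpercentile(w[:,2],95); t=w[w[:,2]>zt-.012]
            r=cv2.minAreaRect(t[:,:2].astype(np.float32)*1000)
            print(n,nm,c.round(0),st[4],'ztop',zt.round(3),'topmean',np.mean(t,0).round(4),'rect',np.round(r[0]),np.round(r[1]),round(r[2],1))
    # board top points
    hsv=cv2.cvtColor(s['pixels'],cv2.COLOR_BGR2HSV)
    B=(W[...,0]>.3)&(W[...,0]<.75)&(abs(W[...,2]-.144)<.004)
  s=S['top'];W=cloud(s)
  k=W[(abs(W[...,2]-.144)<.005)&(W[...,0]>.35)&(W[...,0]<.7)&(abs(W[...,1])<.4)]
  print(len(k),cv2.minAreaRect(k[:,:2].astype(np.float32)*1000))
  b=W[(abs(W[...,2]-.124)<.006)&(W[...,0]>.35)&(W[...,0]<.7)&(abs(W[...,1])<.4)]
  print('boardz',np.median(b[:,2]),len(b))
  o=S['top']['pixels'];cv2.imwrite('pics/c.png',cv2.resize(o[170:330,90:290],(800,640))[:600])
E
python3 m.py
```

```text
scene yel [239. 180.] 298 ztop 0.186 topmean [ 0.5502 -0.1278  0.1816] rect [ 550. -127.] [34.  8.] 0.1
scene grn [410. 244.] 447 ztop 0.127 topmean [0.2737 0.2113 0.1238] rect [272. 210.] [44. 26.] 46.3
scene grn [338. 252.] 255 ztop 0.219 topmean [0.4815 0.1775 0.2157] rect [480. 177.] [31. 18.] 12.1
top yel [286. 190.] 30 ztop 0.191 topmean [ 0.5456 -0.1297  0.1873] rect [ 546. -130.] [27.  1.] 12.0
top grn [161. 216.] 169 ztop 0.219 topmean [0.4782 0.172  0.2157] rect [478. 173.] [32. 22.] 14.2
top grn [156. 297.] 304 ztop 0.127 topmean [0.2715 0.2067 0.1232] rect [271. 208.] [47. 29.] 46.4
1811 ((513.6527709960938, 40.443572998046875), (166.18992614746094, 358.2723693847656), 11.723550796508789)
boardz 0.12363242114945883 4127
```

View pics/c.png

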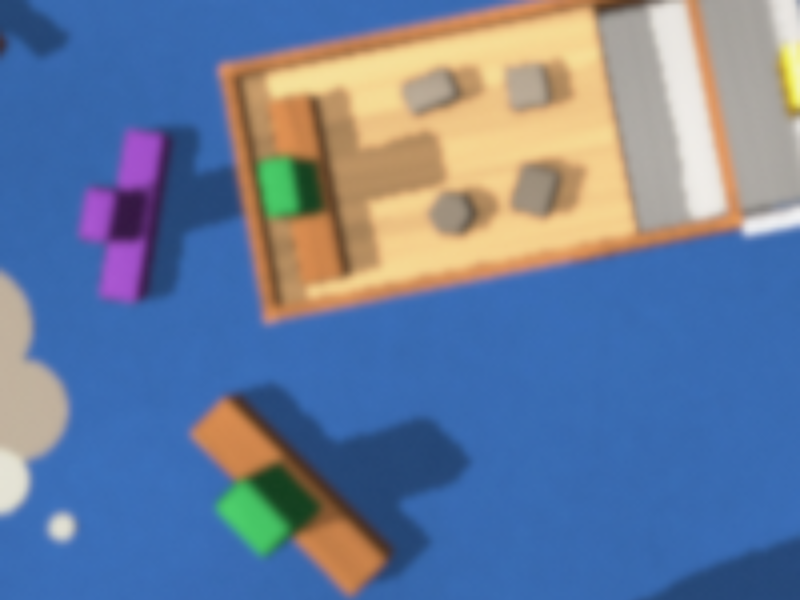

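The paddle on the board, at crop (285,187), has a grip of about 36x22 mm. The one on the table at crop (300,500) has a grip of about 47x29 mm, so it is larger. I choose the one on the board. Next I fit the station.

```bash
cat > f.py <<'E'
from m import *
from scipy.optimize import minimize
s=S['top'];W=cloud(s);Ws=cloud(S['scene'])
for n,w in(('top',W),('scene',Ws)):
    hsv=cv2.cvtColor(S[n]['pixels'],cv2.COLOR_BGR2HSV)
    m=((hsv[...,0]<4)|(hsv[...,0]>172))&(hsv[...,1]>130)&(w[...,2]>.085)&(w[...,2]<.125)&(w[...,1]<0)
    k,l,st,c=cv2.connectedComponentsWithStats(m.astype(np.uint8))
    for i in range(1,k):
        if st[i,4]>4: print(n,'clip',c[i].round(),st[i,4],np.nanmean(w[l==i],0).round(4),np.nanmax(w[l==i][:,2]).round(3))
def st(w,p):  # world->station xy
    c,q=np.cos(p[2]),np.sin(p[2]); d=w[...,:2]-p[:2]
    return np.stack([d[...,0]*c+d[...,1]*q,-d[...,0]*q+d[...,1]*c],-1)
# kerb-top points vs template ring, both views
pts=[]
for w in(W,Ws):
    k=w[(abs(w[...,2]-.144)<.003)&(w[...,0]>.35)&(w[...,0]<.7)&(abs(w[...,1])<.35)]; pts.append(k)
def cost(p,k):
    q=st(k,p); x,y=q[:,0],q[:,1]-116
    x=q[:,0]; y=q[:,1]
    d=np.minimum.reduce([np.hypot(abs(x)-.079,np.maximum(0,abs(y-.116)-.154)),np.hypot(abs(y-.116)-.150,np.maximum(0,abs(x)-.083)),np.hypot(y+.034,np.maximum(0,abs(x)-.083))])
    return np.mean(np.minimum(d,.012)**2)*1e6
y=.22;p0=np.array([.479+.2*np.sin(y),.174-.2*np.cos(y),y])
for k in pts+[np.vstack(pts)]:
    r=min((minimize(cost,p0+[0,dy,0],args=(k,),method='Nelder-Mead',options=dict(xatol=1e-5,initial_simplex=p0+[0,dy,0]+np.array([[0,0,0],[.01,0,0],[0,.015,0],[0,0,.05]]))) for dy in(-.03,0,.03)),key=lambda r:r.fun)
    print(len(k),r.x.round(4),r.fun)
p=r.x;np.save('p.npy',p)
hs=[cv2.cvtColor(S[n]['pixels'],cv2.COLOR_BGR2HSV) for n in('top','scene')]
for w,h in zip((W,Ws),hs):
    q=st(w,p)
    m=(abs(q[...,0])<.073)&(q[...,1]>.03)&(q[...,1]<.26)&(w[...,2]>.137)&(w[...,2]<.156)&(h[...,1]<90)
    k,l,stt,c=cv2.connectedComponentsWithStats(m.astype(np.uint8))
    for i in range(1,k):
        if stt[i,4]>20: print('offcut',c[i].round(),stt[i,4],q[l==i].mean(0).round(4),np.ptp(q[l==i],axis=0).round(3),np.median(w[l==i][:,2]).round(3))
    m=(abs(q[...,0])<.08)&(q[...,1]>.15)&(q[...,1]<.26)&(abs(w[...,2]-.150)<.004)
    print('head',m.sum(),[np.round(a,3) for a in cv2.minAreaRect(q[m].astype(np.float32)*1000)])
    for nm,lo,hi in(('yel',20,34),('grn',55,80)):
        m=(h[...,0]>lo)&(h[...,0]<hi)&(h[...,1]>100)&(abs(q[...,0])<.09)&(abs(w[...,2]-(.190 if nm=='yel' else .217))<.006)
        print(nm,m.sum(),q[m].mean(0).round(4),np.ptp(q[m],axis=0).round(3),[np.round(a,1) for a in cv2.minAreaRect(q[m].astype(np.float32)*1000)])
E
python3 f.py
```

```text
top clip [307. 155.] 23 [ 0.6439 -0.1861  0.1098] 0.115
top clip [321. 217.] 20 [ 0.481  -0.2195  0.1119] 0.117
scene clip [245. 155.] 25 [ 0.4818 -0.2167  0.1072] 0.115
scene clip [196. 188.] 27 [ 0.646  -0.1818  0.1085] 0.115
1428 [ 0.5321 -0.0494  0.2047] 46.50135656239975
1708 [ 0.5293 -0.0483  0.2035] 39.649053712113385
3136 [ 0.5306 -0.0488  0.2049] 43.55380571519479
offcut [197. 192.] 105 [0.0401 0.14  ] [0.023 0.034] 0.145
offcut [221. 191.] 103 [0.031  0.0787] [0.026 0.026] 0.143
offcut [223. 217.] 110 [-0.0349  0.086 ] [0.032 0.031] 0.146
offcut [202. 223.] 83 [-0.0382  0.141 ] [0.024 0.025] 0.146
head 387 [array([-1.69000e-01,  2.04953e+02]), array([109.301, 158.714]), np.float64(89.862)]
yel 45 [-0.0008 -0.0748] [0.034 0.312] [array([11.6, 59.6]), array([312.7,  33.5]), np.float64(85.2)]
grn 124 [-0.0061  0.2271] [0.032 0.022] [array([ -5.5, 227.6]), array([32.2, 21.9]), np.float64(2.5)]
offcut [299. 214.] 143 [-0.034   0.0897] [0.036 0.033] 0.146
offcut [276. 228.] 131 [0.0316 0.0815] [0.028 0.026] 0.144
offcut [317. 228.] 119 [-0.0382  0.1445] [0.029 0.027] 0.146
offcut [293. 248.] 145 [0.0409 0.1431] [0.026 0.036] 0.146
head 450 [array([  0.663, 201.867]), array([159.403, 104.664]), np.float64(0.738)]
yel 38 [-0.0009 -0.0478] [0.041 0.327] [array([-17.4,  74.7]), array([ 35.9, 329.2]), np.float64(6.5)]
grn 132 [-0.0029  0.2308] [0.031 0.019] [array([ -4.2, 230.8]), array([18.5, 31.1]), np.float64(86.8)]
```

```bash
python3 -m creep '[[1,-0.046,0.041,-0.04,0,0,0],[1,-0.092,0.082,-0.07,0,0,0],[1,-0.138,0.123,-0.11,0,0,0.03],[1,-0.184,0.164,-0.13,0,0,0.06],[1,-0.23,0.205,-0.13,0,0,0.06]]' && python3 -m creep '[[1,-0.046,0.041,0,0,0,0],[1,-0.092,0.082,0,0,0,0],[1,-0.138,0.123,0,0,0,0],[1,-0.184,0.164,0,0,0,0],[1,-0.2,0.175,0,0,0,0]]'
python3 - <<'E'
from h import *
s=snap('wrist','w1.png');np.save('w1.npy',s,allow_pickle=True);print(s['world_from_camera'].round(3),s['fx'],manip.read_state()['position'])
E
```

```text
clock: 0.72
position: [0.3324, -0.4138, 0.3594]
tool_rot: [[-0.979, -0.205, 0.002], [-0.205, 0.979, -0.001], [-0.001, -0.002, -1.0]]
ft_force: [1.2, -0.3, -0.7]
finger_gap: 0.996
gripper_force: 0.0
clock: 1.35
position: [0.4924, -0.1998, 0.3574]
tool_rot: [[-0.978, -0.209, -0.001], [-0.209, 0.978, 0.0], [0.001, 0.001, -1.0]]
ft_force: [-0.1, 0.5, -0.7]
finger_gap: 0.998
gripper_force: 0.0
[[-0.208  0.928  0.31   0.413]
 [ 0.978  0.197  0.066 -0.217]
 [-0.     0.317 -0.948  0.5  ]
 [ 0.     0.     0.     1.   ]] 335.09407655053883 [ 0.49312918 -0.1996993   0.35719185]
```

View pics/w1.png

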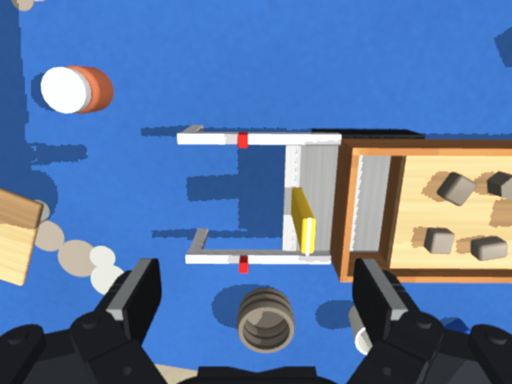

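The wrist view is sharp. It shows the clips at (243,140) and (243,264), the handle's top line at (308,236), the well wall at x≈345 and the board edge at x≈393. I measure from it.

```bash
cat > g.py <<'E'
import sys
from h import *
def ana(s,p):
    W=cloud(s);h=cv2.cvtColor(s['pixels'],cv2.COLOR_BGR2HSV);z=W[...,2]
    c,q=np.cos(p[2]),np.sin(p[2]);d=W[...,:2]-p[:2]
    Q=np.stack([d[...,0]*c+d[...,1]*q,-d[...,0]*q+d[...,1]*c],-1)
    H,Sa=h[...,0],h[...,1]
    def rep(n,m,all=False):
        m=m&~np.isnan(z); k,l,st,_=cv2.connectedComponentsWithStats(m.astype(np.uint8))
        for i in range(1,k):
            if st[i,4]<12: continue
            a=Q[l==i]; r=cv2.minAreaRect(a.astype(np.float32)*1000)
            print(n,st[i,4],'mean',a.mean(0).round(4),'lo',np.percentile(a,2,0).round(4),'hi',np.percentile(a,98,0).round(4),'z',np.median(z[l==i]).round(4),'rect',np.round(r[0],1),np.round(r[1],1),round(r[2],1))
    on=(abs(Q[...,0])<.1)&(Q[...,1]>-.25)&(Q[...,1]<.28)
    rep('clip',on&((H<5)|(H>172))&(Sa>150)&(z>.106)&(z<.12))
    rep('handle',on&(z>.184)&(z<.196)&(Q[...,1]<-.05))
    rep('kerb',on&(abs(z-.144)<.004)&(H<20)&(Sa>100))
    rep('board',on&(abs(z-.124)<.004)&(Q[...,1]>.0)&(Sa>50))
    rep('offcut',on&(z>.139)&(z<.156)&(Sa<80)&(abs(Q[...,0])<.074)&(Q[...,1]>.0))
    rep('inwell',on&(z>.084)&(z<.15)&(Sa<80)&(abs(Q[...,0])<.074)&(abs(Q[...,1])<.03))
    rep('head',on&(abs(z-.150)<.004)&(Sa>100)&(H<20)&(Q[...,1]>.04)&(abs(Q[...,0])<.073))
    rep('grip',on&(z>.205)&(z<.23)&(H>50)&(H<85))
    return W,Q
if __name__=='__main__':
    s=np.load(sys.argv[1],allow_pickle=True).item()
    ana(s,np.load('p.npy'))
E
python3 g.py w1.npy
```

```text
clip 127 mean [-0.0841 -0.1568] lo [-0.0915 -0.1617] hi [-0.0765 -0.1518] z 0.1121 rect [ -84.1 -156.5] [15.4 10.5] 0.3
clip 93 mean [ 0.0822 -0.1567] lo [ 0.0758 -0.1612] hi [ 0.0906 -0.1519] z 0.112 rect [  83.2 -156.6] [ 9.4 15.3] 90.0
handle 513 mean [-0.0016 -0.088 ] lo [-0.0199 -0.0943] hi [ 0.0186 -0.0808] z 0.19 rect [  0.5 -87.4] [41.8 14.1] 0.1
kerb 2283 mean [-0.0426  0.0121] lo [-0.0826 -0.0375] hi [0.0781 0.1281] z 0.1442 rect [ 0.3 48.4] [172.7 166.3] 89.9
kerb 789 mean [0.0782 0.1024] lo [0.0749 0.0356] hi [0.0826 0.1706] z 0.144 rect [ 79.  102.4] [143.6   9. ] 89.9
board 163 mean [-0.0824  0.0665] lo [-0.0827  0.0024] hi [-0.0821  0.1446] z 0.1244 rect [-82.3  74.7] [149.2   0.7] 89.9
board 10310 mean [0.002  0.0933] lo [-0.0681  0.0309] hi [0.0752 0.1729] z 0.1242 rect [  3.5 101.8] [146.8 168.2] 0.1
offcut 647 mean [-0.0359  0.0852] lo [-0.0508  0.0712] hi [-0.0201  0.1009] z 0.1458 rect [-34.7  87.1] [26.2 30.7] 61.5
offcut 297 mean [-0.0388  0.1363] lo [-0.0512  0.1299] hi [-0.0267  0.1439] z 0.1455 rect [-37.9 136.7] [27.1 14.3] 8.3
offcut 496 mean [0.0299 0.0781] lo [0.0177 0.0668] hi [0.0439 0.0912] z 0.1439 rect [30.8 79.7] [26.6 27.8] 88.5
offcut 546 mean [0.039  0.1388] lo [0.0287 0.1241] hi [0.0507 0.1558] z 0.1456 rect [ 40.2 140.8] [22.2 34.2] 9.6
```

```bash
python3 -m creep '[[1,-0.01,0.06,0,0,0,0],[1,-0.02,0.12,0,0,0,0],[1,-0.035,0.18,0,0,0,0],[1,-0.045,0.24,0,0,0,0],[1,-0.055,0.3,0,0,0,0]]' && python3 -m creep '[[1,-0.009,0.06,0,0,0,0],[1,-0.0095,0.068,0,0,0,0],[1,-0.0095,0.068,0,0,0,0]]'
python3 - <<'E'
from h import *
s=snap('wrist','w2.png');np.save('w2.npy',s,allow_pickle=True);st=manip.read_state()
p=np.load('p.npy');d=st['position'][:2]-p[:2];c,q=np.cos(p[2]),np.sin(p[2]);print('tcp st',d@[c,q],d@[-q,c],st['position'],st['tool_rot'][:,1])
E
python3 g.py w2.npy
```

```text
clock: 2.02
position: [0.4825, 0.1034, 0.3581]
tool_rot: [[-0.979, -0.206, 0.0], [-0.206, 0.979, 0.0], [-0.0, 0.0, -1.0]]
ft_force: [0.2, -0.5, -0.1]
finger_gap: 1.001
gripper_force: 0.0
clock: 2.4
position: [0.4782, 0.1707, 0.3576]
tool_rot: [[-0.978, -0.207, -0.001], [-0.207, 0.978, -0.001], [0.001, -0.0, -1.0]]
ft_force: [-1.2, -0.4, -0.2]
finger_gap: 1.004
gripper_force: 0.0
tcp st -0.006711725295117203 0.22489228081058005 [0.47827648 0.17005279 0.3578116 ] [-2.06068471e-01  9.78537513e-01 -3.48300863e-04]
kerb 6683 mean [-0.0083  0.1096] lo [-0.0824 -0.0359] hi [0.0818 0.2692] z 0.1443 rect [ -0.  116.1] [308.4 165.9] 89.9
board 22 mean [-0.083   0.1054] lo [-0.083   0.0956] hi [-0.083   0.1152] z 0.1243 rect [-83.  105.3] [20.6  0. ] 90.0
board 20401 mean [-0.0037  0.1404] lo [-0.072   0.0338] hi [0.0743 0.2594] z 0.1244 rect [  0.9 131.8] [150.  262.2] 0.0
offcut 741 mean [-0.036   0.0899] lo [-0.0515  0.0748] hi [-0.02   0.104] z 0.146 rect [-35.4  89. ] [25.1 31.2] 62.4
offcut 516 mean [-0.0393  0.1449] lo [-0.0507  0.1326] hi [-0.0277  0.1565] z 0.1463 rect [-38.9 144.7] [24.4 27.4] 42.2
offcut 554 mean [0.0295 0.0815] lo [0.017  0.0688] hi [0.0431 0.093 ] z 0.1442 rect [30.2 80.8] [25.7 27.9] 86.7
offcut 556 mean [0.0386 0.143 ] lo [0.0281 0.127 ] hi [0.0502 0.1584] z 0.146 rect [ 39.7 141.8] [21.1 34.1] 11.0
head 1186 mean [-0.043   0.2288] lo [-0.0643  0.2154] hi [-0.0168  0.2425] z 0.1501 rect [-35.1 228.7] [60.3 27.7] 1.0
head 410 mean [0.042  0.2284] lo [0.0121 0.2159] hi [0.0526 0.2428] z 0.1501 rect [ 28.2 229.5] [27.  50.2] 89.7
grip 944 mean [-0.0077  0.229 ] lo [-0.0235  0.2188] hi [0.0099 0.239 ] z 0.2169 rect [ -6.5 228.8] [34.7 20.7] 1.0
```

View pics/w2.png

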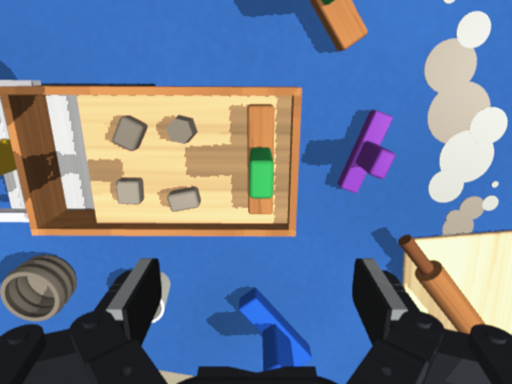

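```bash
python3 -m creep '[[1,0,0.004,0.06,0,0,0],[1,0,0.004,0.12,0,0,0],[1,0,0.004,0.16,0,0,0],[1,0,0.004,0.186,0,0,0],[1,0,0.004,0.186,0,0,0]]' && python3 -m creep '[[0,0,0,0,0,0,0],[0,0,0,0,0,0,0],[0,0,0,0,0,0,0],[0,0,0,0,0,0,0],[0,0,0,0,0,0,0]]'
cat > t.py <<'E'
from h import *
st=manip.read_state();p=np.load('p.npy');d=st['position'][:2]-p[:2];c,q=np.cos(p[2]),np.sin(p[2]);r=st['tool_rot']
print('tcp st',(d@[c,q]).round(4),(d@[-q,c]).round(4),st['position'][2].round(4),'yaw',np.arctan2(-r[0,1],r[1,1])-p[2],'t',st['clock'],st['gripper_force'],st['finger_gap'],st['ft_force'].round(1))
E
python3 t.py
```

```text
clock: 3.08
position: [0.4768, 0.1725, 0.1705]
tool_rot: [[-0.979, -0.204, -0.003], [-0.204, 0.979, -0.002], [0.003, -0.002, -1.0]]
ft_force: [0.2, 0.0, 0.9]
finger_gap: 0.998
gripper_force: 0.0
clock: 3.7
position: [0.4778, 0.175, 0.1727]
tool_rot: [[-0.978, -0.207, 0.001], [-0.207, 0.978, 0.0], [-0.001, 0.0, -1.0]]
ft_force: [-1.7, 0.2, 6.6]
finger_gap: 0.249
gripper_force: 59.3
tcp st -0.0062 0.2299 0.1727 yaw 0.003277870103020747 t 3.7 59.33568477630615 0.24855187260854045 [-1.7  0.2  6.6]
```

```bash
python3 -m creep '[[0,-0.006,0,-0.0025,0,0,0],[0,-0.006,-0.014,-0.0025,0,0,0],[0,-0.006,-0.03,-0.0025,0,0,0],[0,-0.006,-0.046,-0.0025,0,0,0],[0,-0.006,-0.062,-0.0025,0,0,0]]' && python3 -m creep '[[0,0,-0.016,0,0,0,0],[0,0,-0.032,0,0,0,0],[0,0,-0.048,0,0,0,0],[0,0,-0.064,0,0,0,0],[0,0,-0.08,0,0,0,0]]'
python3 t.py
python3 - <<'E'
from h import *
s=snap('wrist','w3.png');np.save('w3.npy',s,allow_pickle=True)
E
python3 g.py w3.npy | grep -v board
```

```text
clock: 4.32
position: [0.4962, 0.114, 0.1744]
tool_rot: [[-0.979, -0.206, -0.0], [-0.206, 0.979, -0.0], [0.0, 0.0, -1.0]]
ft_force: [-0.4, 0.7, -1.6]
finger_gap: 0.249
gripper_force: 58.8
clock: 4.95
position: [0.5128, 0.0361, 0.1744]
tool_rot: [[-0.978, -0.206, 0.0], [-0.206, 0.978, 0.0], [-0.0, 0.0, -1.0]]
ft_force: [0.2, 0.5, -1.5]
finger_gap: 0.251
gripper_force: 58.8
tcp st -0.0001 0.0867 0.1744 yaw 0.002898538679506485 t 4.95 58.77566993236542 0.25115898309153956 [ 0.2  0.5 -1.5]
kerb 13118 mean [-0.0529  0.0441] lo [-0.0823 -0.0364] hi [0.0671 0.2042] z 0.1443 rect [-55.8  51.9] [138.7 297.3] 32.2
kerb 97 mean [-0.0593  0.0865] lo [-0.0595  0.0742] hi [-0.0587  0.0985] z 0.1443 rect [-59.   86.4] [ 0.9 25.5] 0.0
kerb 76 mean [0.078  0.0665] lo [0.0743 0.0646] hi [0.0826 0.0682] z 0.1442 rect [78.8 66.4] [9.7 3.7] 4.2
kerb 74 mean [0.0781 0.1072] lo [0.0746 0.1055] hi [0.0826 0.1089] z 0.1442 rect [ 78.8 107.2] [3.7 8.2] 87.9
kerb 1049 mean [0.0779 0.2278] lo [0.0747 0.2039] hi [0.0834 0.2497] z 0.1439 rect [ 79.4 225.9] [51.6 10.1] 89.8
offcut 4719 mean [-0.033   0.0439] lo [-0.0524  0.0192] hi [-0.0114  0.0683] z 0.1462 rect [-34.6  44.4] [31.9 55.7] 40.5
offcut 2252 mean [0.0296 0.03  ] lo [0.0177 0.0137] hi [0.043  0.0492] z 0.1441 rect [31.2 32.1] [39.2 28.3] 88.8
inwell 880 mean [-0.0277  0.0247] lo [-0.0404  0.0164] hi [-0.0131  0.0298] z 0.1461 rect [-26.1  22.3] [33.6 15.4] 0.0
inwell 1393 mean [0.0269 0.0217] lo [0.0173 0.0134] hi [0.0424 0.0296] z 0.1437 rect [31.1 21.3] [17.4 28.4] 89.9
head 4689 mean [-0.0375  0.0864] lo [-0.0588  0.073 ] hi [-0.0104  0.0999] z 0.1519 rect [-28.7  86.5] [61.5 28.1] 0.2
grip 5848 mean [-0.0044  0.0867] lo [-0.0176  0.0761] hi [0.0153 0.0973] z 0.2186 rect [-0.2 86.9] [35.9 23.8] 0.4
```

View pics/w3.png

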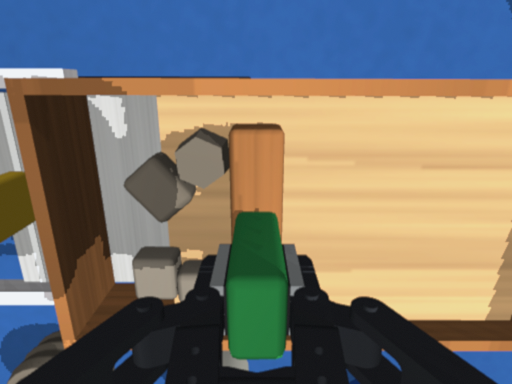

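The paddle is gripped squarely. The front pair, at (160,185) and (157,270), is at the board edge and the rear pair is against the paddle head. Continuing.

```bash
python3 -m creep '[[0,0,-0.014,0,0,0,0],[0,0,-0.028,0,0,0,0],[0,0,-0.042,0,0,0,0],[0,0,-0.054,0,0,0,0],[0,0,-0.062,0,0,0,0]]' && python3 -m creep '[[0,0,0,0,0,0,0],[0,0,0,0,0,0,0]]'
python3 t.py
python3 - <<'E'
from h import *
s=snap('wrist','w4.png');np.save('w4.npy',s,allow_pickle=True)
E
python3 g.py w4.npy | grep -v -e board -e kerb
```

```text
clock: 5.62
position: [0.5255, -0.0244, 0.1744]
tool_rot: [[-0.979, -0.206, -0.0], [-0.206, 0.979, -0.0], [0.0, -0.0, -1.0]]
ft_force: [0.1, -0.1, -1.4]
finger_gap: 0.251
gripper_force: 58.9
clock: 5.88
position: [0.5254, -0.0235, 0.1744]
tool_rot: [[-0.978, -0.206, -0.0], [-0.206, 0.978, 0.0], [0.0, 0.0, -1.0]]
ft_force: [-0.0, 0.2, -2.1]
finger_gap: 0.25
gripper_force: 58.9
tcp st 0.0 0.0259 0.1744 yaw 0.002935040904058911 t 5.875 58.93724977970123 0.2503789587397776 [-0.   0.2 -2.1]
clip 176 mean [ 0.0863 -0.1544] lo [ 0.0809 -0.1618] hi [ 0.0904 -0.1501] z 0.112 rect [  85.2 -156. ] [10.8 13.6] 1.3
handle 1959 mean [ 0.0012 -0.0823] lo [-0.0193 -0.0882] hi [ 0.0188 -0.0795] z 0.1894 rect [  0.9 -82.6] [11.2 42.3] 79.7
offcut 20 mean [-0.0463  0.0118] lo [-0.051   0.0116] hi [-0.0414  0.012 ] z 0.1499 rect [-46.2  11.8] [ 0.2 10. ] 88.3
offcut 21 mean [-0.0251  0.0118] lo [-0.0304  0.0116] hi [-0.0195  0.012 ] z 0.1496 rect [-25.   11.8] [ 0.1 11.5] 88.6
inwell 3352 mean [-0.0368 -0.0045] lo [-0.0683 -0.0224] hi [-0.0039  0.0117] z 0.1026 rect [-35.5  -5.1] [33.3 73.6] 74.9
inwell 1312 mean [ 0.0287 -0.0109] lo [ 0.0173 -0.0266] hi [0.0463 0.0071] z 0.1147 rect [22.1 -5.1] [21.5 72.3] 46.5
grip 5851 mean [-0.0041  0.0259] lo [-0.0174  0.0153] hi [0.0156 0.0365] z 0.2185 rect [ 0.  25.9] [23.7 35.9] 89.9
```

View pics/w4.png

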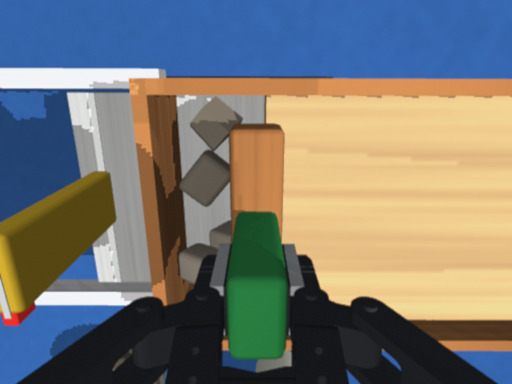

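All four are in the well: two at the left, (215,122) and (207,178), and two by (210,260). Retracting the paddle, setting it down and rising.

```bash
python3 -m creep '[[0,0,0.02,0,0,0,0],[0,0,0.05,0,0,0,0],[0,0,0.08,0,0,0,0],[0,0,0.11,0,0,0,0],[0,0,0.12,0,0,0,0]]' && python3 -m creep '[[0,0,0,0,0,0,0],[0,0,0,0.001,0,0,0],[0,0,0,0.0018,0,0,0],[0,0,0,0.0018,0,0,0]]' && python3 -m creep '[[0.4,0,0,0,0,0,0],[0.7,0,0,0,0,0,0],[0.7,0,0,0,0,0,0],[0.7,0,0,0,0,0,0]]' && python3 -m creep '[[0.7,0,0,-0.02,0,0,0],[0.7,0,0,-0.06,0,0,0],[0.7,0,0,-0.11,0,0,0],[0.7,0,-0.03,-0.15,0,0,0],[0.7,0,-0.08,-0.15,0,0,0]]'
python3 t.py
python3 - <<'E'
from h import *
s=snap('wrist','w5.png');np.save('w5.npy',s,allow_pickle=True)
E
python3 g.py w5.npy | grep -v -e board -e kerb
```

```text
clock: 6.55
position: [0.5004, 0.0955, 0.1746]
tool_rot: [[-0.978, -0.209, 0.0], [-0.209, 0.978, 0.0], [-0.001, 0.0, -1.0]]
ft_force: [-0.3, -0.9, -1.2]
finger_gap: 0.249
gripper_force: 59.2
clock: 7.05
position: [0.5008, 0.0932, 0.1728]
tool_rot: [[-0.979, -0.206, 0.0], [-0.206, 0.979, -0.0], [-0.0, -0.0, -1.0]]
ft_force: [-1.0, -0.5, 1.1]
finger_gap: 0.254
gripper_force: 59.5
clock: 7.55
position: [0.5007, 0.0939, 0.1726]
tool_rot: [[-0.978, -0.206, 0.0], [-0.206, 0.978, 0.0], [-0.0, 0.0, -1.0]]
ft_force: [1.2, 0.3, 0.6]
finger_gap: 0.702
gripper_force: 0.0
clock: 8.18
position: [0.5189, 0.0159, 0.3265]
tool_rot: [[-0.978, -0.209, 0.007], [-0.209, 0.978, 0.002], [-0.007, 0.0, -1.0]]
ft_force: [-0.0, -0.2, -0.9]
finger_gap: 0.702
gripper_force: 0.0
tcp st 0.0017 0.0657 0.3265 yaw 0.005927386576984384 t 8.175 0.0 0.7015710117155146 [-0.  -0.2 -0.9]
clip 224 mean [-0.0839 -0.1547] lo [-0.0915 -0.161 ] hi [-0.0764 -0.1501] z 0.1121 rect [ -84.  -155.6] [15.2 11.7] 0.3
clip 155 mean [ 0.0824 -0.155 ] lo [ 0.0757 -0.1613] hi [ 0.0901 -0.1505] z 0.112 rect [  82.9 -156. ] [11.3 14.9] 88.7
handle 810 mean [-0.0013 -0.0853] lo [-0.0199 -0.0929] hi [ 0.0184 -0.0799] z 0.1901 rect [ -0.1 -86.4] [41.6 14.1] 0.4
inwell 1359 mean [-0.0364 -0.0036] lo [-0.0688 -0.0227] hi [-0.0036  0.0132] z 0.1024 rect [-36.2  -4.4] [35.3 73.2] 73.2
inwell 1211 mean [ 0.0322 -0.0005] lo [ 0.0174 -0.0257] hi [0.0472 0.0198] z 0.1175 rect [32.6 -4.3] [31.3 50. ] 0.1
head 2253 mean [-0.01    0.1424] lo [-0.0585  0.1309] hi [0.057  0.1574] z 0.1501 rect [ -0.3 144.7] [ 28.5 118.5] 89.9
grip 1262 mean [-0.0019  0.1428] lo [-0.0174  0.1338] hi [0.0156 0.1537] z 0.2168 rect [ -0.5 144.1] [34.4 21.1] 0.2
```

View pics/w5.png

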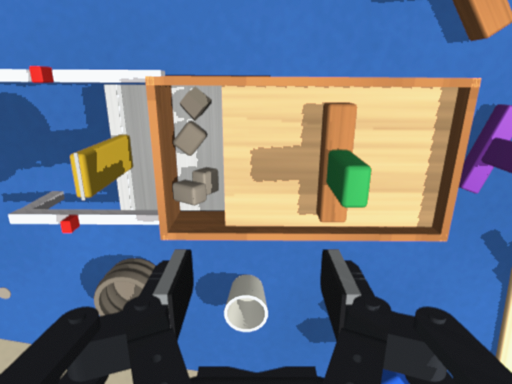

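All four offcuts lie in the well at (195,103), (190,138), (190,190) and (205,178), and the paddle stands at (340,165). Next, the handle.

```bash
python3 -m creep '[[0.5,0.001,-0.05,0,0,0,0],[0.5,0.001,-0.1,0,0,0,0],[0.5,0.001,-0.152,0.03,0,0,0],[0.5,0.001,-0.152,0.06,0,0,0],[0.5,0.001,-0.152,0.06,0,0,0]]' && python3 t.py
```

```text
clock: 8.85
position: [0.546, -0.1339, 0.2602]
tool_rot: [[-0.979, -0.205, -0.005], [-0.205, 0.979, 0.0], [0.005, 0.001, -1.0]]
ft_force: [0.4, -0.2, 0.7]
finger_gap: 0.501
gripper_force: 0.0
tcp st -0.0022 -0.0865 0.2602 yaw 0.001358840324191507 t 8.85 0.0 0.501059607406027 [ 0.4 -0.2  0.7]
```

```bash
python3 -m creep '[[0.5,0,-0.001,0.04,0,0,0],[0.5,0,-0.001,0.08,0,0,0],[0.5,0,-0.001,0.112,0,0,0],[0.5,0,-0.001,0.112,0,0,0],[0.5,0,-0.001,0.112,0,0,0]]' && python3 t.py && python3 -m creep '[[0,0,0,0,0,0,0],[0,0,0,0,0,0,0],[0,0,0,0,0,0,0],[0,0,0,0,0,0,0],[0,0,0,0,0,0,0]]' && python3 t.py
```

```text
clock: 9.48
position: [0.5492, -0.134, 0.1529]
tool_rot: [[-0.978, -0.208, 0.003], [-0.208, 0.978, -0.0], [-0.003, -0.001, -1.0]]
ft_force: [-0.2, 0.1, 0.9]
finger_gap: 0.499
gripper_force: 0.0
tcp st 0.0009 -0.0872 0.1529 yaw 0.004282854696340016 t 9.475 0.0 0.49856820963367526 [-0.2  0.1  0.9]
clock: 10.1
position: [0.5486, -0.1341, 0.1523]
tool_rot: [[-0.978, -0.206, 0.003], [-0.206, 0.978, 0.0], [-0.003, -0.0, -1.0]]
ft_force: [-1.2, 3.1, 6.8]
finger_gap: 0.154
gripper_force: 58.5
tcp st 0.0002 -0.0872 0.1523 yaw 0.003041624166287893 t 10.1 58.4645801782608 0.15437369388792294 [-1.2  3.1  6.8]
```

```bash
python3 -m creep '[[0,0,-0.012,0,0,0,0],[0,0,-0.028,0,0,0,0],[0,0,-0.044,0,0,0,0],[0,0,-0.06,0,0,0,0],[0,0,-0.07,0,0,0,0]]' && python3 -m creep '[[0,0,0,0,0,0,0],[0,0,0,0,0,0,0],[0,0,0,0,0,0,0]]' && python3 t.py
python3 - <<'E'
from h import *
s=snap('wrist','w6.png');np.save('w6.npy',s,allow_pickle=True)
t=snap('scene');cv2.imwrite('pics/s6.png',cv2.resize(t['pixels'][110:300,150:400],(800,600)));np.save('s6.npy',t,allow_pickle=True);np.save('t6.npy',snap('top'),allow_pickle=True)
E
for f in w6 s6 t6; do python3 g.py $f.npy | grep -v -e board -e kerb;done
```

```text
clock: 10.72
position: [0.5627, -0.2024, 0.1523]
tool_rot: [[-0.979, -0.206, 0.002], [-0.206, 0.979, 0.001], [-0.002, 0.001, -1.0]]
ft_force: [-3.3, 9.2, 8.9]
finger_gap: 0.154
gripper_force: 59.1
clock: 11.1
position: [0.5626, -0.2018, 0.1523]
tool_rot: [[-0.978, -0.206, 0.002], [-0.206, 0.978, 0.001], [-0.002, 0.001, -1.0]]
ft_force: [-2.5, 8.3, 8.6]
finger_gap: 0.154
gripper_force: 59.0
tcp st 0.0002 -0.1564 0.1523 yaw 0.0030446283771769223 t 11.1 58.99691820144653 0.1544131305068013 [-2.5  8.3  8.6]
clip 662 mean [-0.0838 -0.1566] lo [-0.091  -0.1619] hi [-0.0765 -0.1513] z 0.1122 rect [ -83.5 -156.5] [10.9 15.2] 89.6
handle 4652 mean [-0.0036 -0.1563] lo [-0.0198 -0.1695] hi [ 0.018  -0.1432] z 0.1902 rect [  -2.4 -159.9] [37.5 39.3] 60.1
handle 51 mean [-0.0062 -0.1801] lo [-0.0069 -0.1827] hi [-0.0056 -0.1786] z 0.1949 rect [  -6.4 -180.5] [4.3 1.6] 85.0
handle 59 mean [-0.0062 -0.1322] lo [-0.0068 -0.1343] hi [-0.0055 -0.1283] z 0.195 rect [  -6.2 -131.2] [1.5 6.4] 2.8
clip 17 mean [-0.0817 -0.1545] lo [-0.0873 -0.1591] hi [-0.0773 -0.1506] z 0.1117 rect [ -82.5 -155.1] [ 8.8 10.6] 88.3
clip 17 mean [ 0.085  -0.1554] lo [ 0.0791 -0.1587] hi [ 0.0896 -0.1526] z 0.1113 rect [  84.3 -155.3] [11.5  5.5] 15.8
handle 46 mean [ 0.0109 -0.1565] lo [ 0.0023 -0.1681] hi [ 0.0185 -0.1434] z 0.1895 rect [  11.8 -156.2] [26.8 14.4] 70.1
head 358 mean [0.0097 0.1476] lo [-0.0581  0.1318] hi [0.0583 0.1587] z 0.1503 rect [ -1.  145.2] [ 28.6 120.7] 89.5
grip 136 mean [0.0036 0.1476] lo [-0.0124  0.1379] hi [0.0175 0.156 ] z 0.217 rect [  3. 147.] [31.5 18.6] 1.1
clip 16 mean [-0.0834 -0.1571] lo [-0.0888 -0.1611] hi [-0.078 -0.153] z 0.1109 rect [ -83.1 -156.7] [ 8.5 10.4] 78.7
```

View pics/w6.png

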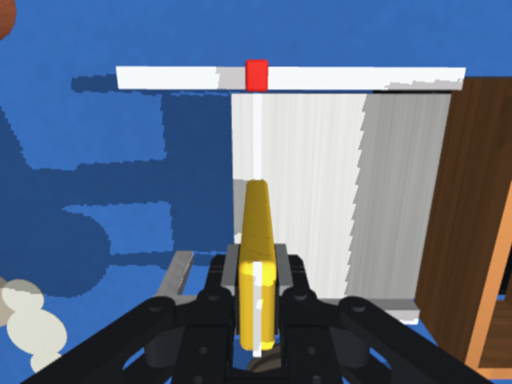

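The white line on the handle is level with the clip at (257,75), and its centre reads −156.4 mm against −156.6 mm for the clips. Next I check that the well is empty.

Run:
```python
from h import *
p=np.load('p.npy');c,q=np.cos(p[2]),np.sin(p[2])
for f in('s6','t6'):
    s=np.load(f+'.npy',allow_pickle=True).item();W=cloud(s);d=W[...,:2]-p[:2]
    X=d[...,0]*c+d[...,1]*q;Y=-d[...,0]*q+d[...,1]*c
    m=(abs(X)<.073)&(abs(Y)<.028);z=W[...,2][m]
    print(f,m.sum(),np.histogram(z,[-.01,.02,.04,.06,.075,.085,.1,.12,.14,.3])[0])
a=np.load('s6.npy',allow_pickle=True).item()['pixels'][110:300,150:400];b=np.load('t6.npy',allow_pickle=True).item()['pixels'][130:270,130:370]
cv2.imwrite('pics/x.png',np.hstack([cv2.resize(a,(400,304)),cv2.resize(b,(400,304))]))
```

```text
s6 1708 [60 68  0  0  0  1  4  3  4]
t6 3417 [429 181   0   0   0   0   0   0   0]
```

View pics/x.png

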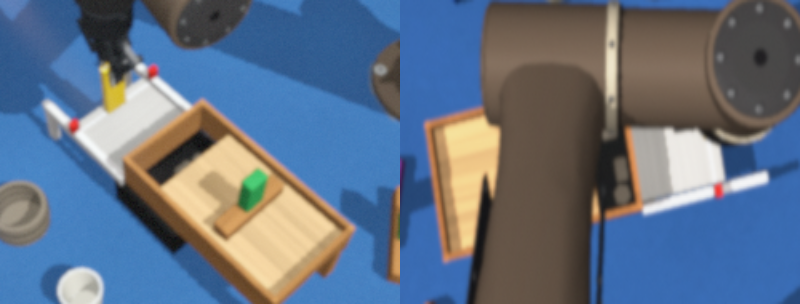

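Run:
```python
from h import *
p=np.load('p.npy');c,q=np.cos(p[2]),np.sin(p[2])
for f in('s6','t6'):
    s=np.load(f+'.npy',allow_pickle=True).item();W=cloud(s);d=W[...,:2]-p[:2]
    X=d[...,0]*c+d[...,1]*q;Y=-d[...,0]*q+d[...,1]*c
    m=(abs(X)<.08)&(Y<.08)&(Y>-.06)&(W[...,2]<.06)&(W[...,2]>0)
    for lo,hi in((.0,.013),(.013,.05)):
        k=m&(W[...,2]>=lo)&(W[...,2]<hi);print(f,lo,k.sum(),np.histogram2d(X[k],Y[k],[np.linspace(-.08,.08,9),np.linspace(-.06,.08,8)])[0].astype(int).tolist())
```

```text
s6 0.0 410 [[38, 25, 0, 0, 0, 0, 0], [39, 20, 0, 0, 0, 0, 0], [43, 15, 0, 0, 0, 0, 0], [39, 40, 0, 0, 0, 0, 0], [39, 35, 0, 0, 0, 0, 0], [0, 0, 0, 0, 0, 0, 0], [8, 10, 13, 14, 16, 8, 3], [0, 0, 0, 0, 0, 0, 5]]
s6 0.013 182 [[17, 0, 6, 0, 0, 0, 0], [15, 2, 14, 0, 0, 0, 0], [17, 5, 24, 0, 0, 0, 0], [21, 3, 13, 0, 0, 0, 0], [17, 0, 1, 0, 0, 0, 0], [3, 0, 1, 0, 0, 0, 0], [1, 0, 0, 0, 0, 1, 0], [5, 0, 0, 0, 0, 0, 16]]
t6 0.0 466 [[6, 13, 9, 27, 6, 0, 0], [0, 24, 8, 38, 12, 0, 0], [0, 15, 7, 43, 25, 0, 0], [0, 20, 20, 51, 10, 0, 0], [0, 26, 50, 38, 1, 0, 0], [0, 12, 3, 2, 0, 0, 0], [0, 0, 0, 0, 0, 0, 0], [0, 0, 0, 0, 0, 0, 0]]
t6 0.013 192 [[0, 1, 22, 4, 0, 0, 0], [0, 5, 43, 5, 0, 0, 0], [0, 13, 44, 0, 0, 0, 0], [0, 6, 25, 0, 0, 0, 0], [0, 0, 3, 1, 0, 0, 0], [0, 0, 10, 10, 0, 0, 0], [0, 0, 0, 0, 0, 0, 0], [0, 0, 0, 0, 0, 0, 0]]
```

```bash
python3 -c "
from cell import manip
print(manip.job_done())"
```

```text
the job is handed in; nothing more can be done
None
```

I swept all four offcuts into the well with the paddle, stood the paddle back upright on the board, and handed in the job with the handle held within about 1 mm of the red clips' line; two offcuts and part of a third were seen low in the tub, the arm hid the rest, and the hand-in gave no verdict.

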